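# Tuck the loose packer under the keeper's sprung arm

## Robot

A 6-joint arm with a two-finger parallel gripper is mounted at the origin on the work surface. World frame = base frame: x ahead of the robot, y to its left, z up, the work surface at z = 0. Lengths are in m, angles in degrees, forces in N, time in s.
With the tool pointing down it reaches from about 0.325 to 0.9 m from the base axis. Payload 6.1 kg.
Tool frame: the origin (TCP) lies on the centre line of the jaws, within the pads' length; the fingertips stand 8 mm ahead of it and the grasp point (between the pads) lies 11 mm behind it; z points along the fingers, y is the line along which they close (so a half turn about z gives the same grasp; the last joint's range is limited). The gripper opens to 87 mm and grips with 3 to 60 N. Pads are 19 mm wide; open, the fingers measure 117 mm over their backs; the gripper's body (75 mm by 190 mm) begins 51 mm behind the grasp point.
Start: joints at [61.53, 12.628, 87.462, -0, 79.91, -7.225], TCP at [0.226, 0.583, 0.231] pointing down, gripper open.
Joint ranges: [-170.65, 170.65], [-52.31, 119.04], [5.05, 147.46], [-71.25, 251.25], [11.57, 151.72], [-153.62, 153.62]. Speed limits (degrees/s): [147.25, 147.25, 172.46, 180, 180, 180].

## Interface

Orientations are given as a 3x3 rotation matrix whose columns are the frame's x, y, z axes.
In Python, from station import r gives the robot as it stands.
- The arm moves only by the tool drive_tool, never from a script. Its argument "deltas" is a list of rows, each a list of 4 numbers: the shift along the tool's x, y, z in cm, then the turn about the tool's z in degrees. In form: [[x, y, z, turn], ...]. A call has 1 to 10 rows; each row is the pose to reach, as a shift and turn from the pose commanded when the call began, along the tool's axes at that moment; what a row does not reach only later rows make up. A row lasts 1/10 s, in which the tool goes at most 50 mm and 8.59 degrees, less where a joint would pass 70% of its speed; a pose out of reach is approached as far as the arm can. A call with a gripper value outside its range is refused whole. "claw" is the closure, from 0 (fully open) to 1 (shut), set as the call begins (left out, the last holds). The fingers move at their own pace and stop on an object; "grip_force" is the grip in N (left out, the last holds). Time passes only in rows, so rows that repeat a pose let the fingers close. It gives the time, the measured TCP pose, the force, the opening and the grip force at its end, in the units of the state.
- r.read_state(): the state, without advancing time (a new reading comes with each control period).
- r.get_image(name): name is "side" or "top"; returns the picture (400x640x3 uint8, red, green, blue); there is no depth.
- r.camera_params(name): a dict with "mtx" (3x3 intrinsics, pixels), "xyz" and "rotation" of the camera in the world. Camera axes: x right, y down, z forward; pixel columns grow to the right and rows downward; lengths in m; the calibration is good to about 2 mm. A picture is of the moment at which its call begins. camera_params takes no time and is no camera call.
- r.job_done(): hands the job in; it is judged then, once.
Trained networks look in the newest picture that a camera, given by its name, has taken for a name from the list of things; names that differ only in an ending like _2 or _b are one class to them, and where a whole thing is asked for, a point or a joint stands for the part that bears it (a point fixed in the world has none). Each returns a list of dicts, best first, with "p" (0 to 1); they miss things now and then, are a little off and sometimes report something else, mostly with a low value. They report only what shows in the picture. A call takes as long as a camera call. They do not tell look-alikes from the thing itself.
- r.spot_in(target, camera): "extent" ([left, top, right, bottom] in pixels, round what is visible of it).
- r.landmark_of(target, camera): "point" ([column, row] in pixels: a listed point, or the origin of a listed thing).
The state is a dict: "t": time; "joint_positions": joint angles; "joint_velocities": joint speeds; "effort": joint torques, N m; "ee_pos": TCP position; "orientation": TCP orientation; "ft_force": force on the tool from outside, world axes, zero at the start; "moment": the same for the moment, N m; "gripper_width": finger opening in m; "grasp_force": force on a finger pad.
Only numpy, scipy, OpenCV 4.12 (cv2) and the standard library are available. Lean on these libraries where they do the work, as an engineer would, in place of code of your own. Each camera call takes 0.05 s, during which the arm holds its last target. There are 200 camera calls.

## Task

One full-size plywood packer, the same as those in the pile, has been left lying on the panel. Slide it under the sprung arm of the packer keeper so that it lies flat on top of the pile, squared up with it and held down by the arm, and let go. Leave the pile where it is.

Things in the scene. Friction and masses are not known exactly. Their poses are not given: they have to be found in the camera images.
- packer_mid (a point): Centre of the loose full-size plywood packer to tuck in: flat strip 140 mm long (x), 50 wide (y), 10 thick (z), 50 g, lying flat on the panel, centre 5 mm up. Two other loose plywood strips nearby are the wrong ones: one is only 85 mm long, the other only 24 mm wide. Grip it across its width.
- pile_place (a point): Where the loose packer's centre must end, on the pile, 33 mm above the panel. x points from the keeper's open front to its hinge, y across, z up. Keeper: fixed grey steel stand, base plate 182 x 80 x 8 mm from 70 mm before to 112 mm behind this point; no side walls. The back stop is two upright cheeks, 60 mm high, front edges 71 mm behind this point.
- keeper_arm (a joint): Hinge of the sprung steel arm, rad: 0 resting on the two-packer pile, about 0.14 on three. 24 mm wide; its roller presses (3 N) 25 mm behind pile_place. Before that a smooth lip slopes up at 25 degrees to an edge 15 mm before pile_place, underside 46 mm above the panel: a packer slid in along +x, just over the pile, lifts the arm by itself. It springs shut if let go.
- pile_mid (a point): Centre of the upper of the two loose packers already under the arm (same size and axes as the loose packer), about 23 mm above the panel; the pile's top is 28 mm above the panel and its far end touches the back stop.
Not all that is in view belongs to the job. What is shaped like the part that bears packer_mid but pink is not meant. Several things look just like the part that bears pile_place: the one meant starts farthest to the robot's left.

How it is judged:
By the outcome, as a careful person would: the job done as asked, in the order asked, and still so for the second after the job is handed in, with the robot touching nothing.
It also fails if it takes over 40 s, if anything falls off the work surface, if the arm or the gripper's body presses on something with over 40 N, if the wrist force passes 120 N, or if a joint passes its speed limit or range.

## Working session

There is one attempt and no reset: what is moved stays moved. The work goes in short steps, Python scripts to look and compute and a tool call to move; the robot and the scene stay as the last step left them, time stands still between calls to the robot, and variables do not carry over. Pictures are saved under pics/ and viewed, at most 10 in all, crops included, and the job is handed in when it is done.

Besides the shell and the picture viewer there is one more tool, called after "Call:" by a JSON object that holds its "api" and its "payload". drive_tool: Moves the arm, as the interface text tells. Its arguments: {"type":"object","properties":{"deltas":{"type":"array","items":{"type":"array","items":{"type":"number"}}},"claw":{"type":"number"},"grip_force":{"type":"number"}},"required":["deltas"]}

```bash
mkdir -p pics
cat > h.py <<'E'
import numpy as np, cv2
from station import r
def ray(cam,px):
    c=r.camera_params(cam);K=np.array(c["mtx"]);R=np.array(c["rotation"]);o=np.array(c["xyz"])
    return o,R@np.linalg.solve(K,[px[0],px[1],1.])
def atz(cam,px,z):
    o,d=ray(cam,px);return o+d*(z-o[2])/d[2]
def proj(cam,p):
    c=r.camera_params(cam);K=np.array(c["mtx"]);R=np.array(c["rotation"]);q=K@(R.T@(np.array(p)-c["xyz"]));return q[:2]/q[2]
def save(cam,name,crop=None,s=1):
    im=r.get_image(cam)
    if crop: a,b,c,d=crop; im=im[b:d,a:c]
    cv2.imwrite("pics/"+name,cv2.resize(im,None,fx=s,fy=s,interpolation=cv2.INTER_CUBIC)[:,:,::-1])
E
python3 - <<'E'
from h import *
save("top","t0.png");save("side","s0.png")
for c in("top","side"):
    p=r.camera_params(c);print(c,np.round(p["xyz"],3),np.round(p["rotation"],3).tolist())
    for n,z in(("packer_mid",.005),("pile_place",.033),("pile_mid",.023)):
        for d in r.landmark_of(n,c): print(n,np.round(d["point"],1),round(d["p"],2),np.round(atz(c,d["point"],z),3))
print(r.read_state())
E
```

```text
top [ 0.313 -0.014  1.088] [[-0.007, -0.985, 0.17], [-1.0, 0.006, -0.006], [0.005, -0.17, -0.985]]
packer_mid [335.5 250.5] 0.94 [ 0.361 -0.058  0.005]
packer_mid [374.8 181.7] 0.6 [ 0.559 -0.176  0.005]
pile_place [260.1 168.3] 0.68 [0.594 0.155 0.033]
pile_place [424.7 290.6] 0.57 [ 0.25  -0.298  0.033]
pile_mid [258.  166.8] 0.74 [0.601 0.163 0.023]
side [ 0.344 -0.864  0.898] [[0.984, -0.136, 0.112], [-0.176, -0.688, 0.705], [-0.019, -0.713, -0.701]]
packer_mid [368.3 255.8] 0.86 [ 0.559 -0.177  0.005]
packer_mid [273.4 232.8] 0.6 [ 0.35  -0.064  0.005]
pile_place [348.9 149.1] 0.95 [0.591 0.181 0.033]
pile_place [238.9 311.9] 0.84 [ 0.258 -0.29   0.033]
pile_mid [349.2 160.4] 0.6 [0.584 0.144 0.023]
{'t': 0.4, 'joint_positions': array([ 6.15299184e+01,  1.26363514e+01,  8.74708522e+01,  2.24989457e-04,
        7.99092240e+01, -7.22405811e+00]), 'joint_velocities': array([-0.03452424, -0.04861537, -0.08393866,  0.09878413,  0.08703783,
        0.02509324]), 'effort': array([-8.85759691e-04, -4.93867171e+01, -3.87086570e+01,  6.99352683e-02,
        4.99592582e-02, -5.05119590e-05]), 'ee_pos': array([0.2264349 , 0.58244738, 0.23036535]), 'orientation': array([[-9.32032769e-01,  3.62373975e-01, -1.40076617e-04],
       [ 3.62374000e-01,  9.32032736e-01, -2.50200542e-04],
       [ 3.98898277e-05, -2.83955228e-04, -9.99999959e-01]]), 'ft_force': array([ 0.04465226, -0.57866152,  1.4626284 ]), 'moment': array([-0.00562271,  0.00902361,  0.00851496]), 'grasp_force': 0.0, 'gripper_width': 0.08701338533439602}
```

View pics/t0.png

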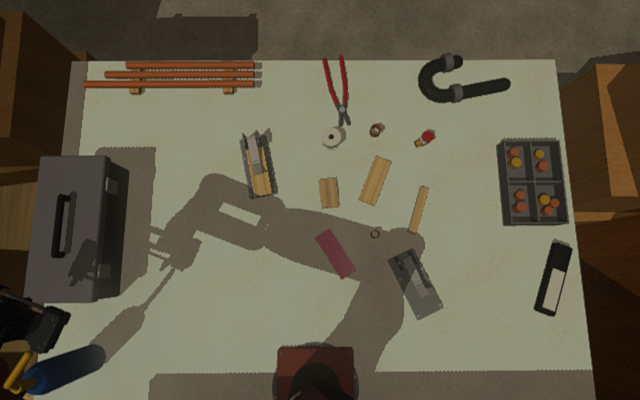

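View pics/s0.png

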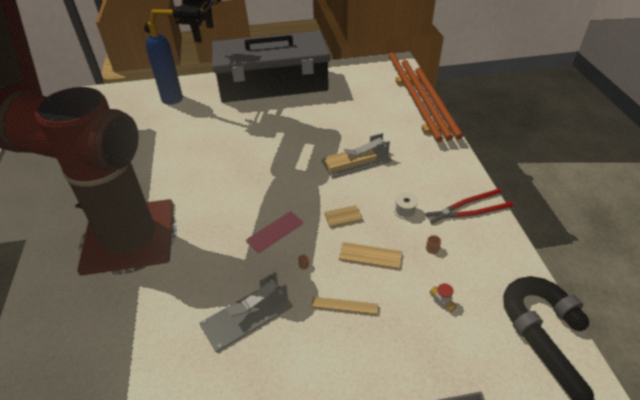

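Packer candidates in the top view: (375,181) full-size plywood, (329,193) short, (419,209) narrow and (335,253) pink, so (375,181) fits. Keepers: (258,167) with a pile and (416,284) empty. The one at (258,167) is farthest left (+y), so it fits. I'll confirm both in one crop.

Run:
```python
from h import *
save("top","c1.png",(225,120,445,220),3.6)
im=cv2.imread("pics/t0.png");hsv=cv2.cvtColor(im,cv2.COLOR_BGR2HSV)
m=cv2.inRange(hsv,(8,85,70),(25,255,255));m[:,:230]=0;m[:,450:]=0;m[:120]=0;m[225:]=0
n,l,st,ce=cv2.connectedComponentsWithStats(m)
for i in range(1,n):
    if st[i,4]<60: continue
    ys,xs=np.where(l==i); 
    for z in (.01,.028):
        P=np.array([atz("top",(x,y),z)[:2] for x,y in zip(xs,ys)],np.float32)*1000
        print(ce[i].round(1),st[i].tolist(),z,[np.round(a,1) for a in cv2.minAreaRect(P)],cv2.boxPoints(cv2.minAreaRect(P)).round(0).tolist())
im=cv2.imread("pics/s0.png") ;hsv=cv2.cvtColor(im,cv2.COLOR_BGR2HSV)
m=cv2.inRange(hsv,(8,85,70),(25,255,255));m[:,:310]=0;m[:,410:]=0;m[:130]=0;m[320:]=0
n,l,st,ce=cv2.connectedComponentsWithStats(m)
for i in range(1,n):
    if st[i,4]<60: continue
    print("side",ce[i].round(1),st[i].tolist())
cv2.imwrite("pics/c2.png",cv2.resize(cv2.imread("pics/s0.png")[125:285,305:415],None,fx=3.6,fy=3.6,interpolation=cv2.INTER_CUBIC))
```

```text
[375.4 129.5] [370, 124, 12, 13, 84] 0.01 [array([ 715.6, -181.8]), array([32.8, 37.9]), np.float64(88.4)] [[696.0, -198.0], [734.0, -199.0], [735.0, -166.0], [697.0, -165.0]]
[375.4 129.5] [370, 124, 12, 13, 84] 0.028 [array([ 708.9, -179. ]), array([32.2, 37.3]), np.float64(88.4)] [[690.0, -195.0], [727.0, -196.0], [728.0, -163.0], [691.0, -162.0]]
[259.7 175.2] [246, 146, 26, 51, 661] 0.01 [array([590.9, 163.1]), array([147.1,  54. ]), np.float64(11.4)] [[513.0, 175.0], [524.0, 122.0], [668.0, 151.0], [658.0, 204.0]]
[259.7 175.2] [246, 146, 26, 51, 661] 0.028 [array([586.3, 160.2]), array([144.7,  53.1]), np.float64(11.4)] [[510.0, 172.0], [521.0, 120.0], [662.0, 148.0], [652.0, 201.0]]
[374.5 180.3] [359, 156, 32, 50, 819] 0.01 [array([ 563.1, -174.5]), array([ 50.4, 141.3]), np.float64(67.8)] [[488.0, -171.0], [619.0, -225.0], [638.0, -178.0], [507.0, -124.0]]Traceback (most recent call last):
  File "<stdin>", line 10, in <module>
  File "h.py", line 7, in atz
    o,d=ray(cam,px);return o+d*(z-o[2])/d[2]
        ~~~^^^^^^^^
  File "h.py", line 4, in ray
    c=r.camera_params(cam);K=np.array(c["mtx"]);R=np.array(c["rotation"]);o=np.array(c["xyz"])
ValueError: time passes only in moves, steps and waits
```

View pics/c1.png

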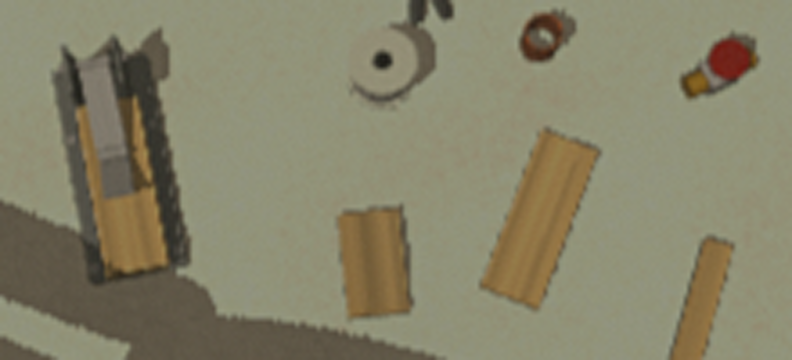

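The crop confirms both. The loose packer is at px (375,181), 141x50 mm by contour, centre (0.563,-0.175), axis -22.4°. The keeper at px (258,167) holds a pile, with axis about 11.4°. Next I move above the packer's near half.

Call:
{"api": "drive_tool", "payload": {"deltas": [[-5,-5.3,0,1.2],[-8.5,-9,0,1.2],[-12,-12.7,0,1.2],[-15.4,-16.4,0,1.2],[-18.8,-20,0,1.2],[-22.2,-23.6,0,1.2],[-25.6,-27.2,0,1.2],[-29,-30.8,0,1.2],[-32.4,-34.4,0,1.2],[-35.8,-38,0,1.2]], "claw": 0, "grip_force": 30}}

```text
t: 1.45
ee_pos: [0.4146, 0.1172, 0.2311]
orientation: [[-0.924, 0.382, 0.002], [0.382, 0.924, 0.0], [-0.001, 0.001, -1.0]]
ft_force: [1.1, 0.3, 0.0]
gripper_width: 0.0872
grasp_force: 0.0
```

Call:
{"api": "drive_tool", "payload": {"deltas": [[-3.4,-3.6,1,0],[-6.8,-7.2,2,0],[-10.2,-10.8,3,0],[-13.6,-14.4,5,0],[-16.5,-17.5,7,0],[-18,-19.1,9,0],[-19,-20,10,0],[-19,-20,10,0],[-19,-20,10,0],[-19,-20,10,0]]}}

```text
t: 2.45
ee_pos: [0.5137, -0.1376, 0.1315]
orientation: [[-0.925, 0.381, 0.001], [0.381, 0.925, -0.0], [-0.001, 0.0, -1.0]]
ft_force: [-0.0, 0.3, -0.1]
gripper_width: 0.0867
grasp_force: 0.0
```

Run:
```python
from h import *
s=r.read_state();p=s["ee_pos"];R=s["orientation"]
print(s["t"],p,np.degrees(np.arctan2(R[1,1],R[0,1])),R[:,2])
a=np.radians(-22.4);g=np.array([.5635,-.1745,0])-.04*np.array([np.cos(a),np.sin(a),0]);g[2]=.0105
print(R.T@(g-p)*100)
im=r.get_image("side");q=proj("side",p);print(q)
cv2.imwrite("pics/s1.png",cv2.resize(im[140:320,270:450],None,fx=3,fy=3)[:,:,::-1])
```

```text
2.45 [ 0.5136997  -0.13764196  0.1315316 ] 67.60065882486535 [ 1.22292764e-03 -2.93113060e-04 -9.99999209e-01]
[-1.99376288 -1.51233682 12.1053521 ]
[346.48505814 208.37786959]
```

View pics/s1.png

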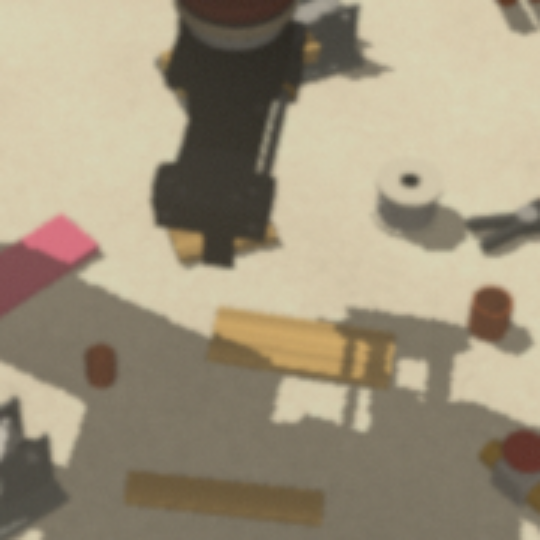

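The side crop shows the gripper just behind the packer, whose ends are at crop x 210–395. The offset matches the computed one, so I descend and grip.

Call:
{"api": "drive_tool", "payload": {"deltas": [[-2,-1.5,2,0],[-2,-1.5,6,0],[-2,-1.5,9,0],[-2,-1.5,11,0],[-2,-1.5,12,0],[-2,-1.5,12.1,0],[-2,-1.5,12.1,0]]}}

```text
t: 3.2
ee_pos: [0.5271, -0.1598, 0.0108]
orientation: [[-0.925, 0.381, 0.002], [0.381, 0.925, -0.001], [-0.002, -0.0, -1.0]]
ft_force: [0.4, 0.3, 1.0]
gripper_width: 0.087
grasp_force: 0.0
```

Call:
{"api": "drive_tool", "payload": {"deltas": [[0,0,0,0],[0,0,0,0],[0,0,0,0],[0,0,0,0],[0,0,0,0],[0,0,0,0],[0,0,0,0]], "claw": 1, "grip_force": 40}}

```text
t: 3.9
ee_pos: [0.5262, -0.1599, 0.0096]
orientation: [[-0.924, 0.382, -0.0], [0.382, 0.924, -0.0], [0.0, -0.0, -1.0]]
ft_force: [0.3, -0.2, 2.0]
gripper_width: 0.0495
grasp_force: 40.0
```

Call:
{"api": "drive_tool", "payload": {"deltas": [[0,0,-1,0],[0,0,-4,0],[0,0,-8,0],[0,0,-10,0],[0,0,-10,0]]}}

```text
t: 4.4
ee_pos: [0.5289, -0.1611, 0.1142]
orientation: [[-0.924, 0.382, 0.007], [0.382, 0.924, -0.003], [-0.008, -0.0, -1.0]]
ft_force: [-0.3, -1.0, 0.0]
gripper_width: 0.0494
grasp_force: 40.0
```

Run:
```python
from h import *
s=r.read_state();p=s["ee_pos"];R=s["orientation"]
print(s["t"],p,R.round(4).tolist(),s["gripper_width"])
a=np.radians(11.4);u=np.array([np.cos(a),np.sin(a),0])
g=np.array([.588,.162,0])-.20*u;g[2]=.09
print(g,R.T@(g-p)*100, 101.4-np.degrees(np.arctan2(R[1,1],R[0,1])))
```

```text
4.4 [ 0.52894526 -0.16108833  0.11424063] [[-0.9243, 0.3817, 0.0072], [0.3817, 0.9243, -0.0034], [-0.0079, -0.0004, -1.0]] 0.049387161673233704
[0.39194577 0.12246853 0.09      ] [23.50456877 20.98040071  2.22882389] 33.83922345383711
```

Call:
{"api": "drive_tool", "payload": {"deltas": [[3,2.7,0,-4],[6,5.4,0,-9],[9,8.1,0,-14],[12,10.8,0,-19],[15,13.5,0,-24],[18,16.2,0,-29],[21,18.8,0,-33],[23,20.6,0,-33.8],[23.5,21,0,-33.8],[23.5,21,0,-33.8]]}}

```text
t: 5.4
ee_pos: [0.3884, 0.1244, 0.1089]
orientation: [[-0.98, -0.199, -0.001], [-0.199, 0.98, -0.0], [0.001, -0.0, -1.0]]
ft_force: [0.1, -0.7, 0.1]
gripper_width: 0.0494
grasp_force: 40.0
```

Call:
{"api": "drive_tool", "payload": {"deltas": [[0,0,1,0],[0,0,2,0],[0,0,2,0],[0,0,2,0]]}}

```text
t: 5.8
ee_pos: [0.3888, 0.1233, 0.0887]
orientation: [[-0.981, -0.195, -0.002], [-0.195, 0.981, -0.0], [0.002, 0.0, -1.0]]
ft_force: [0.1, 0.5, -1.2]
gripper_width: 0.0493
grasp_force: 40.0
```

Run:
```python
from h import *
s=r.read_state();p=s["ee_pos"];R=s["orientation"]
print(s["t"],p,R.round(4).tolist(),s["gripper_width"])
print("tcp px",proj("top",p),proj("side",p))
A=r.get_image("top");B=r.get_image("side")
cv2.imwrite("pics/t2full.png",A[:,:,::-1]);cv2.imwrite("pics/s2full.png",B[:,:,::-1])
a=cv2.resize(A[120:260,230:330],None,fx=4,fy=4,interpolation=2);b=cv2.resize(B[120:260,270:400],None,fx=4,fy=4,interpolation=2)[:, :400]
cv2.imwrite("pics/d2.png",np.hstack([a,b])[:,:,::-1])
for c in("top","side"):
    (r.get_image(c))
    for n,z in(("pile_place",.033),("pile_mid",.023)):
        for d in r.landmark_of(n,c): print(c,n,np.round(d["point"],1),round(d["p"],2),np.round(atz(c,d["point"],z),3))
```

```text
5.8 [0.38878023 0.12327108 0.08871254] [[-0.9807, -0.1954, -0.0019], [-0.1954, 0.9807, -0.0003], [0.0019, 0.0001, -1.0]] 0.04929728858217977
tcp px [267.31803338 238.72807399] [277.78641405 155.74004025]
top pile_place [257.5 168.8] 0.77 [0.592 0.162 0.033]
top pile_place [420.5 289. ] 0.66 [ 0.254 -0.286  0.033]
top pile_mid [257.7 169.1] 0.95 [0.594 0.164 0.023]
side pile_place [347.9 153.3] 0.9 [0.584 0.163 0.033]
side pile_place [236.2 314.2] 0.59 [ 0.252 -0.295  0.033]
side pile_mid [346.8 158.1] 0.98 [0.58  0.155 0.023]
```

View pics/d2.png

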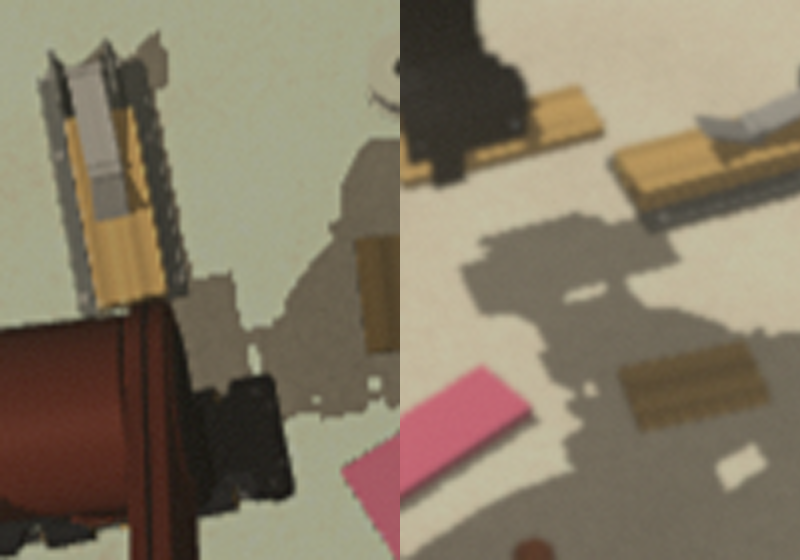

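The image shows the packer held level, with its far end at side px (~318,147), ahead of the pile front at (~325,165). I'll refine the pose of the pile and packer by a silhouette fit in the first pictures from both cameras.

```bash
cat > fit.py <<'E'
from h import *
from scipy.optimize import minimize
C={c:r.camera_params(c) for c in("top","side")}
def pr(c,P):
    k=C[c];q=(P-np.array(k["xyz"]))@np.array(k["rotation"])@np.array(k["mtx"]).T;return q[:,:2]/q[:,2:]
def mask(im,box,lo=(8,70,40)):
    h=cv2.cvtColor(im,cv2.COLOR_BGR2HSV);m=cv2.inRange(h,lo,(25,255,255))
    z=np.zeros_like(m);a,b,c,d=box;z[b:d,a:c]=m[b:d,a:c];return z
def box(x,y,a,z0,z1,L=.14,W=.05):
    c,s=np.cos(a),np.sin(a);return np.array([[x+c*i*L/2-s*j*W/2,y+s*i*L/2+c*j*W/2,z] for i in(-1,1) for j in(-1,1) for z in(z0,z1)])
S=6
def cost(v,ms,z0,z1):
    t=0
    for c,m in ms.items():
        h=cv2.convexHull(((pr(c,box(v[0],v[1],v[2],z0,z1))+.5)*S*16).astype(np.int32))
        b=np.zeros((400*S,640*S),np.uint8);cv2.fillConvexPoly(b,h,255,shift=4)
        b=cv2.resize(b,(640,400),interpolation=cv2.INTER_AREA).astype(float)
        t+=np.abs(b-m).sum()/255
    return t
def fit(v0,ms,z0,z1):
    v0=np.array(v0);f=lambda d:cost(v0+d*[.001,.001,.01],ms,z0,z1)
    q=minimize(f,np.zeros(3),method="Nelder-Mead",options=dict(initial_simplex=[[0,0,0],[4,0,0],[0,4,0],[0,0,3]],xatol=.05,fatol=.2))
    v=v0+q.x*[.001,.001,.01];return v[:2].round(4),np.degrees(v[2]).round(2),round(q.fun,1)
E
python3 - <<'E'
from fit import *
t=cv2.imread("pics/t0.png");s=cv2.imread("pics/s0.png")
T=mask(t,(235,140,285,205));Sd=mask(s,(315,135,400,180))
for n,ms in(("both",{"top":T,"side":Sd}),("top",{"top":T}),("side",{"side":Sd})): print("pile",n,fit([.588,.162,.199],ms,.008,.028))
T=mask(t,(350,150,400,215));Sd=mask(s,(330,235,410,275))
for n,ms in(("both",{"top":T,"side":Sd}),("top",{"top":T}),("side",{"side":Sd})): print("packer",n,fit([.563,-.175,-.391],ms,0,.01))
E
```

```text
pile both (array([0.5875, 0.1609]), np.float64(11.33), np.float64(496.2))
pile top (array([0.587 , 0.1614]), np.float64(11.24), np.float64(284.1))
pile side (array([0.5876, 0.1587]), np.float64(10.11), np.float64(189.1))
packer both (array([ 0.5637, -0.1752]), np.float64(-22.32), np.float64(96.8))
packer top (array([ 0.564 , -0.1744]), np.float64(-22.18), np.float64(33.7))
packer side (array([ 0.5636, -0.1759]), np.float64(-22.21), np.float64(45.9))
```

Call:
{"api": "drive_tool", "payload": {"deltas": [[0,-0.1,1.5,0],[0,-0.18,3,0],[0,-0.18,4.4,0],[0,-0.18,4.8,0],[0,-0.18,4.8,0],[0,-0.18,4.8,0],[0,-0.18,4.8,0]]}}

```text
t: 6.9
ee_pos: [0.3902, 0.1223, 0.0423]
orientation: [[-0.98, -0.197, 0.002], [-0.197, 0.98, 0.0], [-0.002, -0.0, -1.0]]
ft_force: [0.5, -1.0, -0.1]
gripper_width: 0.0494
grasp_force: 40.0
```

Run:
```python
from h import *
P=[];Q=[]
for i in range(6):
    B=r.get_image("side")
    s=r.read_state();P.append(s["ee_pos"]);R=s["orientation"];Q.append(np.degrees(np.arctan2(-R[0,1],R[1,1])))
P=np.array(P);print(s["t"],P.mean(0),P.std(0),np.mean(Q),np.std(Q),R[:,2])
cv2.imwrite("pics/s3full.png",B[:,:,::-1])
p=P.mean(0);a=np.radians(11.3);u=np.array([np.cos(a),np.sin(a)]);n=np.array([-u[1],u[0]])
d=np.array([.5463,.1529])-p[:2];print("along",d@u,"lat",d@n)
b=cv2.resize(B[120:190,260:400],None,fx=5,fy=5,interpolation=2);cv2.imwrite("pics/d3.png",b[:,:,::-1])
```

```text
7.2 [0.38991376 0.12229546 0.04204308] [1.94564401e-04 2.84249948e-05 1.96275455e-04] 11.356824549455474 0.0013980259513921064 [ 4.53451896e-04  5.37838042e-05 -9.99999896e-01]
along 0.15935148118053485 lat -0.0006320204793400987
```

View pics/d3.png

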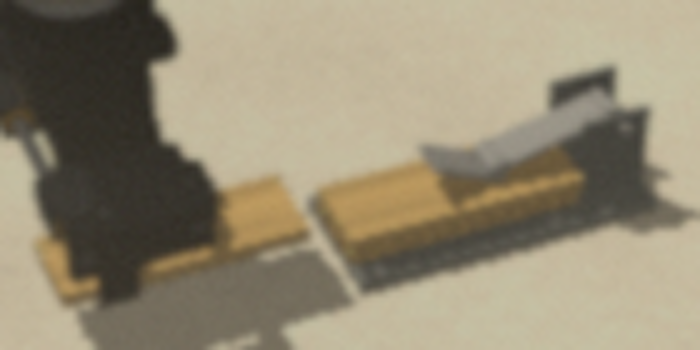

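The side crop shows the packer level and in line with the pile, with the arm closed. I slide in at about 1 mm clearance.

Call:
{"api": "drive_tool", "payload": {"deltas": [[0,-0.06,0.3,0],[-1,-0.06,0.3,0],[-2.5,-0.06,0.3,0],[-4,-0.06,0.3,0],[-5.5,-0.06,0.3,0],[-7,-0.06,0.3,0],[-7,-0.06,0.3,0],[-7,-0.06,0.3,0]]}}

```text
t: 8.0
ee_pos: [0.458, 0.1354, 0.0381]
orientation: [[-0.98, -0.197, -0.001], [-0.197, 0.98, -0.0], [0.001, 0.0, -1.0]]
ft_force: [-0.7, 0.1, -0.9]
gripper_width: 0.0496
grasp_force: 40.0
```

```bash
cat > st.py <<'E'
from h import *
P=[];Q=[];F=[]
for i in range(4):
    B=r.get_image("side");s=r.read_state();P.append(s["ee_pos"]);R=s["orientation"];Q.append(np.degrees(np.arctan2(-R[0,1],R[1,1])));F.append(s["ft_force"])
p=np.mean(P,0);print(s["t"],p,np.mean(Q),R[:,2].round(4),np.mean(F,0).round(2),s["gripper_width"])
a=np.radians(11.3);u=np.array([np.cos(a),np.sin(a)]);n=np.array([-u[1],u[0]])
d=np.array([.5463,.1529])-p[:2];print("along",d@u,"lat",d@n)
E
python3 st.py
```

```text
8.2 [0.45740203 0.13533464 0.0381469 ] 11.359239257356286 [-7.e-04 -1.e-04 -1.e+00] [-0.04 -0.03 -0.8 ] 0.04936768711643598
along 0.09061651365237446 lat -0.00019436785073674443
```

Call:
{"api": "drive_tool", "payload": {"deltas": [[0,0,-0.05,0],[-1,0,-0.05,0],[-2,0,-0.05,0],[-3,0,-0.05,0],[-4,0,-0.05,0],[-5,0,-0.05,0],[-6,0,-0.05,0],[-6,0,-0.05,0]]}}

```text
t: 9.0
ee_pos: [0.5175, 0.1474, 0.0384]
orientation: [[-0.98, -0.197, -0.001], [-0.197, 0.98, -0.0], [0.001, 0.0, -1.0]]
ft_force: [-0.7, 0.7, -1.8]
gripper_width: 0.0492
grasp_force: 40.0
```

```bash
python3 st.py
python3 - <<'E'
from h import *
save("side","d4.png",(290,110,420,190),5)
E
```

```text
9.2 [0.51751011 0.14735618 0.03874963] 11.357007957493678 [ 8.e-04  2.e-04 -1.e+00] [ 0.2   0.39 -2.  ] 0.049395227060905794
along 0.029318079988800927 lat -0.00020492152604165086
```

View pics/d4.png

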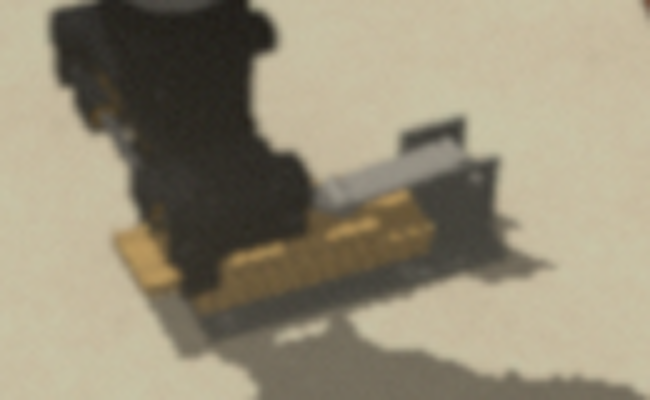

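The arm has lifted onto the packer, and the packer's rear still sticks out about 29 mm. I finish the slide.

Call:
{"api": "drive_tool", "payload": {"deltas": [[-1,0,0,0],[-2,0,0,0],[-2.6,0,0,0],[-2.9,0,0,0],[-2.9,0,0,0],[-2.9,0,0,0]]}}

```text
t: 9.85
ee_pos: [0.5463, 0.1531, 0.0392]
orientation: [[-0.98, -0.197, 0.002], [-0.197, 0.98, 0.0], [-0.002, -0.0, -1.0]]
ft_force: [0.3, 0.4, -2.6]
gripper_width: 0.0496
grasp_force: 40.0
```

```bash
python3 st.py
```

```text
10.05 [0.54627611 0.15302596 0.03943255] 11.350492969669123 [ 1.9e-03  3.0e-04 -1.0e+00] [ 1.55  0.12 -3.95] 0.04970511315049538
along -1.2534261982481435e-06 lat -0.00012819685751868252
```

Call:
{"api": "drive_tool", "payload": {"deltas": [[0,0,0.1,0],[0,0,0.1,0],[0,0,0.1,0]]}}

```text
t: 10.35
ee_pos: [0.5461, 0.153, 0.0384]
orientation: [[-0.98, -0.197, 0.001], [-0.197, 0.98, 0.0], [-0.001, -0.0, -1.0]]
ft_force: [2.5, 0.1, -2.8]
gripper_width: 0.0496
grasp_force: 40.0
```

Call:
{"api": "drive_tool", "payload": {"deltas": [[0,0,0.1,0],[0,0,0,0],[0,0,0,0],[0,0,0,0],[0,0,0,0],[0,0,0,0]], "claw": 0}}

```text
t: 10.95
ee_pos: [0.5454, 0.1529, 0.038]
orientation: [[-0.98, -0.197, -0.0], [-0.197, 0.98, -0.0], [0.0, -0.0, -1.0]]
ft_force: [-0.6, 0.1, 0.8]
gripper_width: 0.0848
grasp_force: 0.0
```

Call:
{"api": "drive_tool", "payload": {"deltas": [[0,0,-0.5,0],[0,0,-2,0],[0,0,-5,0],[0,0,-9,0],[4,0,-13,0],[8,0,-16,0],[12,0,-16,0],[14,0,-16,0],[14,0,-16,0]]}}

```text
t: 11.85
ee_pos: [0.4068, 0.1253, 0.1996]
orientation: [[-0.98, -0.197, 0.002], [-0.197, 0.98, 0.0], [-0.002, -0.0, -1.0]]
ft_force: [0.4, -0.6, 0.5]
gripper_width: 0.0869
grasp_force: 0.0
```

Run:
```python
from fit import *
A=r.get_image("top");B=r.get_image("side")
t=A[:,:,::-1].copy();s=B[:,:,::-1].copy();cv2.imwrite("pics/t5f.png",t);cv2.imwrite("pics/s5f.png",s)
a=cv2.resize(t[125:215,230:300],None,fx=5,fy=5,interpolation=2);b=cv2.resize(s[115:205,310:400],None,fx=5,fy=5,interpolation=2)
cv2.imwrite("pics/d5.png",np.hstack([a,b]))
T=mask(t,(235,130,285,205));Sd=mask(s,(315,125,400,180))
for n,ms in(("both",{"top":T,"side":Sd}),("top",{"top":T}),("side",{"side":Sd})): print("pile",n,fit([.588,.162,.199],ms,.008,.038))
```

```text
pile both (array([0.5872, 0.1606]), np.float64(12.05), np.float64(821.4))
pile top (array([0.5871, 0.1615]), np.float64(11.91), np.float64(614.6))
pile side (array([0.5869, 0.159 ]), np.float64(11.22), np.float64(188.9))
```

View pics/d5.png

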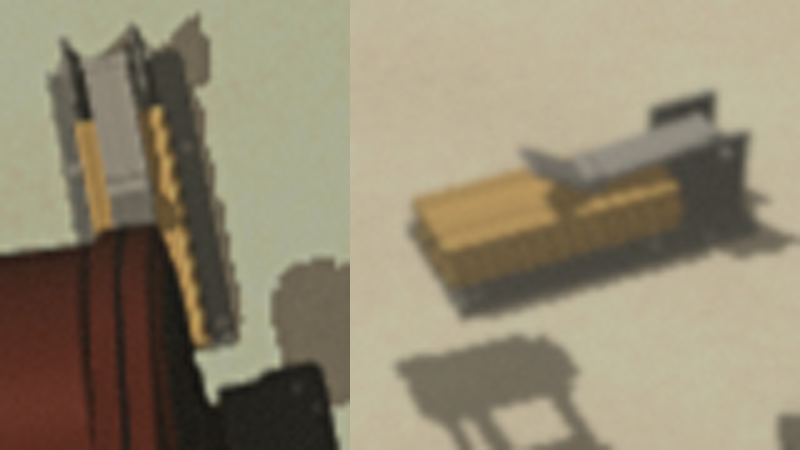

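The packer lies flat and flush on the pile with its front face in line (side px ~(393,160)–(401,172)). The arm is closed on top and the fitted pile pose is unchanged, so I hand in.

```bash
python3 -c "
from station import r
print(r.job_done())"
```

```text
the job is handed in; nothing more can be done
None
```

The full-size packer is under the sprung arm, flat and square on the pile and let go. The last pictures show the pile unmoved within about 1 mm, and I handed the job in about 12 s into the 40 s limit; no verdict came back.

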